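Set the bamboo splitter's knife turret with the deep T-key

TASK

Take the long T-key from its bamboo stand, lower it down the splitter head's deep tube until its socket drops fully over the square stem (feel for the square), and with the key turn the dial the shorter way until the yellow pointer stands at the red marker, keeping it well away from the white one. Then pull the key out and put it back upright in its stand. Turn the dial only with the key, never with the gripper, and do not shift the other things on the bench.

Things in the scene. Friction and masses are not known exactly. Their poses are not given: they have to be found in the camera images.
- head: Turret head of the bamboo splitter, fixed: green block 150 x 150 x 60 mm (6 mm high feed tongue 60 mm out on its +x side) with a steel tube on top, 42 mm wide, flaring to 58 mm at its mouth 115 mm above the bench. Origin on the tube's axis at bench level, z up. The bore, 36 mm wide (52 mm at the mouth, narrowing over 12 mm), runs down to the bench
- bore (a point): Centre of the tube's mouth, on the axis, 115 mm above the bench. After the key has met the stem: press lightly (3 to 10 N) and turn until it drops 15 to 20 mm; every quarter turn is alike, and it drops only within about 15 degrees of square. Fully home, the key's lower end is 15 mm above the bench; 25 mm or lower is a good hold
- stem_top (a point): Middle of the brass stem's flat top, 35 mm above the bench on the bore's axis; a blunt cone on it rises 6 mm more. The stem is 13 mm square and turns with the dial, but the angle of its square to the pointer differs every time and is not measured (this point does not turn): it must be felt for with the key
- dial: Black ring on the green block round the tube's foot, outer radius 51 mm, 6 mm thick, with a yellow pointer; turns endlessly about the tube's axis with the stem, stiffly (about 0.1 N m), and stays where it is left. Origin on the axis, 60.5 mm above the bench; its x axis points along the pointer. The key has up to 15 degrees of play on the stem either way before the dial follows
- pointer (a point): Tip of the dial's yellow pointer, 58 mm from the axis, 68 mm above the bench
- red_marker: Red round pin, diameter 12 mm, 12 mm tall, fixed on the block beside the dial, 68 mm from the axis: the setting wanted. Origin: centre of its foot, 60 mm above the bench. About 40 to 75 degrees from the pointer at the start, on either side
- white_marker: White round pin of the same kind, about 115 degrees round from the red one, on the other side of the pointer: the way round past it is the long way
- key: Steel T-key, 157 mm tall, about 0.35 kg, upright in its stand. Origin: centre of its lower end, z up. Lower end: square socket, 22 mm outside, 36 mm tall, its 16 mm square hole 26 mm deep, sides parallel to the cross bar. Shaft 12 mm thick
- key_bar (a point): Centre of the key's cross bar, 150 mm above the key's lower end. The bar lies along the key's x: 102 mm long, 14 mm wide and high, red ends. Grip its middle from above, firmly (40 N)
- stand: Key stand, fixed: wooden foot 90 x 90 x 20 mm with an upright piece of green bamboo, 42 mm wide, flaring to 60 mm at its mouth 82 mm above the bench. Origin on its axis at bench level. Its bore, 36 mm wide (54 mm at the mouth, narrowing over 17 mm), ends at the foot's top, 20 mm above the bench, where the key's lower end rests
- cup: Bystander: open bamboo cup, 60 mm wide, 65 mm tall, origin under its centre
- culm: Bystander: lying piece of green bamboo, 90 mm long, 48 mm thick, origin under its centre
- jar: Bystander: amber jar with black cap, 64 mm wide, 85 mm tall, origin under its centre
- mallet: Bystander: hammer lying on the bench
- brush: Bystander: brush lying on the bench
- puck: Bystander: bamboo-wood disc, 70 mm wide, 30 mm tall
Not all that is in view belongs to the job. Leave any purple or turquoise look-alike of the stand alone. What is shaped like the key but blue is not meant.

How it is judged:
By the outcome, as a careful person would: the job done as asked, in the order asked, and still so for the second after the job is handed in, with the robot touching nothing.
It also fails if it takes over 72 s, if anything falls off the work surface, if the arm or the gripper's body presses on something with over 40 N, if the wrist force passes 120 N, or if a joint passes its speed limit or range.

ROBOT

A 7-joint arm with a two-finger parallel gripper is mounted at the origin on the work surface. World frame = base frame: x ahead of the robot, y to its left, z up, the work surface at z = 0. Lengths are in mm, angles in rad, forces in N, time in s.
With the tool pointing down it reaches from about 400 to 875 mm from the base axis. Payload 4.4 kg.
Tool frame: the origin (TCP) lies midway between the tips of the shut fingers; the grasp point (between the pads) lies 19 mm behind it; z points along the fingers, y is the line along which they close (so a half turn about z gives the same grasp; the last joint's range is limited). The gripper opens to 85 mm and grips with 20 to 120 N. Pads are 22 mm wide; open, the fingers measure 114 mm over their backs; the gripper's body (76 mm by 85 mm) begins 54 mm behind the grasp point. The pads swing forward as they close: fully open they stand 13 mm farther back than shut.
Start: joints at [1.113, 0.628, 0.038, 1.517, -0.027, 0.996, -0.02], TCP at [248.232, -600.748, 231.313] pointing down, gripper open.
Joint ranges: [-3.06, 3.06], [-0.37, 2.12], [-1.25, 1.32], [0.18, 2.47], [-1.1, 4.24], [0.23, 1.98], [-2.94, 2.94]. Speed limits (rad/s): [2.57, 2.57, 3.14, 3.14, 3.14, 3.14, 3.14].

INTERFACE

Orientations are given as [roll, pitch, yaw] about the fixed x, y, z axes, in that order (R = Rz(yaw) Ry(pitch) Rx(roll)).
In Python, from cell import read_state, get_image, finish_job gives the robot as it stands.
- The arm moves only by the tool send_rows, never from a script. Its argument "series" is a list of rows, each an object of numbers: "ax", "ay", "az": the turn, a rotation vector about the tool's x, y, z in rad; "dx", "dy", "dz": the shift along the tool's x, y, z in cm; "hand": the closure, from 0 (fully open) to 1 (shut). In form: [{"ax": .., "ay": .., "az": .., "dx": .., "dy": .., "dz": .., "hand": ..}, ...]. A call has 1 to 10 rows; each row is the pose to reach, as a shift and turn from the pose commanded when the call began, along the tool's axes at that moment; what a row does not reach only later rows make up. A row lasts 1/10 s, in which the tool goes at most 50 mm and 8.59 degrees, less where a joint would pass 70% of its speed; a pose out of reach is approached as far as the arm can. A call with a gripper value outside its range is refused whole. The fingers move at their own pace and stop on an object; the grip force is fixed at half the most. Time passes only in rows, so rows that repeat a pose let the fingers close. It gives the time, the measured TCP pose, the force, the opening and the grip force at its end, in the units of the state.
- read_state(): the state, without advancing time (a new reading comes with each control period).
- get_image(name): name is "scene" or "top" or "wrist"; returns a dict with "pixels" (420x560x3 uint8, red, green, blue), "mtx" (3x3 intrinsics, pixels), "R" (3x3) and "t" (3): a world point X has camera coordinates R X + t. Camera axes: x right, y down, z forward; pixel columns grow to the right and rows downward; lengths in mm; the calibration is good to about 2 mm. A picture is of the moment at which its call begins. There is no depth.
- finish_job(): hands the job in; it is judged then, once.
The state is a dict: "clock": time; "qpos": joint angles; "qd": joint speeds; "tau": joint torques, N m; "eef_pos": TCP position; "tool_rot": TCP orientation; "force": force on the tool from outside, world axes, zero at the start; "torque": the same for the moment, N m; "width": finger opening in mm; "gripper_force": force on a finger pad.
Only numpy, scipy, OpenCV 4.12 (cv2) and the standard library are available. Lean on these libraries where they do the work, as an engineer would, in place of code of your own. Each camera call takes 0.05 s, during which the arm holds its last target. There are 200 camera calls.

## Working session

There is one attempt and no reset: what is moved stays moved. The work goes in short steps, Python scripts to look and compute and a tool call to move; the robot and the scene stay as the last step left them, time stands still between calls to the robot, and variables do not carry over. Pictures are saved under pics/ and viewed, at most 10 in all, crops included, and the job is handed in when it is done.

Besides the shell and the picture viewer there is one more tool, called after "Emit:" in YAML: its name, and indented under it one key for each argument. send_rows: Moves the arm, as the interface text tells. Its arguments: {"type":"object","properties":{"series":{"type":"array","items":{"type":"object","properties":{"ax":{"type":"number"},"ay":{"type":"number"},"az":{"type":"number"},"dx":{"type":"number"},"dy":{"type":"number"},"dz":{"type":"number"},"hand":{"type":"number"}}}}},"required":["series"]}

```bash
mkdir -p pics; python3 - <<'E'
from cell import *
import cv2,pickle
for n in("scene","top"):
    d=get_image(n);pickle.dump(d,open(f"pics/{n}0.pkl","wb"))
    cv2.imwrite(f"pics/{n}0.png",cv2.resize(d["pixels"][:,:,::-1],(800,600),interpolation=cv2.INTER_CUBIC))
    print(n,d["mtx"],d["R"],d["t"])
s=read_state();print(s)
E
```

```text
scene [[437.02934595   0.         278.65546437]
 [  0.         437.02934595 207.17231809]
 [  0.           0.           1.        ]] [[ 0.04954393  0.99866254  0.01478245]
 [ 0.64810381 -0.02088417 -0.7612656 ]
 [-0.75993872  0.04729665 -0.64827168]] [  -8.28183156 -274.52447776 1695.03250757]
top [[420.17389281   0.         273.92677808]
 [  0.         420.17389281 212.22898994]
 [  0.           0.           1.        ]] [[-0.02316697 -0.99972761  0.00282715]
 [-0.99846231  0.02299501 -0.0504405 ]
 [ 0.05036175 -0.00399136 -0.99872307]] [  -8.59607903  580.62544439 1323.30684793]
{'clock': 0.1, 'qpos': array([ 1.11323728,  0.62924119,  0.03842977,  1.51829149, -0.02699883,
        0.99632702, -0.01997287]), 'qd': array([-0.00042406, -0.00274395, -0.0009264 , -0.0033233 , -0.00027034,
        0.00017063, -0.00059559]), 'tau': array([ 2.24062176e-03, -5.64527643e+01,  1.22993454e+00, -1.93969882e+01,
        1.11818526e-02,  5.48079508e-03,  3.23261213e-05]), 'eef_pos': array([ 247.99283081, -600.20288343,  230.48133935]), 'tool_rot': array([-3.13984303e+00,  9.95294587e-06,  3.91798409e-01]), 'force': array([ 0.34119739, -0.68965192,  0.12526608]), 'torque': array([ 0.02578801, -0.00545138, -0.01922712]), 'gripper_force': 0.0, 'width': 85.61224924850076}
```

View pics/top0.png

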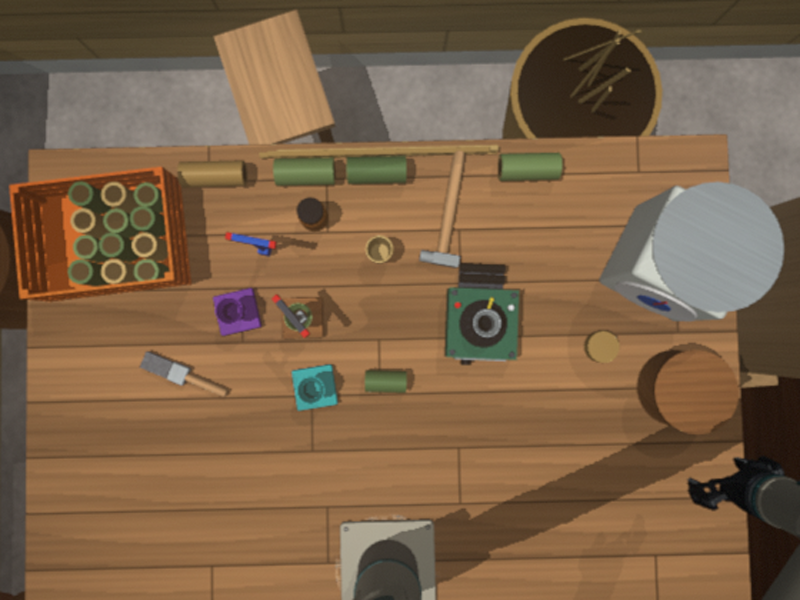

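View pics/scene0.png

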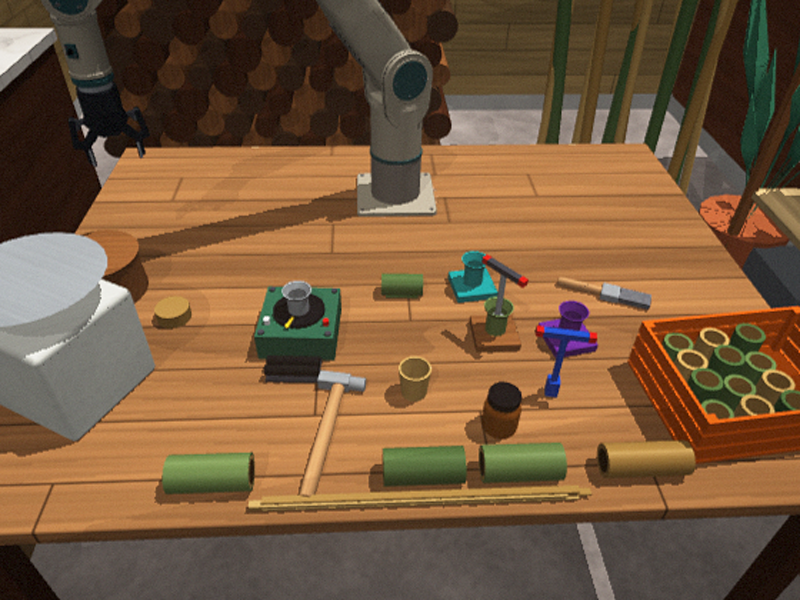

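Top view at 800x600 scale. These could be taken for the key: the grey T with red ends in the green stand at (291,315), which I choose by its description, and the blue T at (250,243), which is not meant. These could be taken for the stand: green bamboo (297,319), which I choose, purple (237,311) and turquoise (313,387). The head is at (483,323), with the pointer at about (491,302). Next I make close crops to check the choice.

```bash
python3 - <<'E'
import cv2,pickle,numpy as np
def crop(n,c,r,w,h,o):
    d=pickle.load(open(f"pics/{n}0.pkl","rb"))["pixels"][r:r+h,c:c+w,::-1]
    return cv2.resize(d,o,interpolation=cv2.INTER_CUBIC)
# native px = 0.7 * view px
a=crop("top",180,195,50,50,(400,300+100)); 
# each tile 400x300 of a 66.67.. region -> 6x: 66x50
t=[crop("top",178,200,66,50,(396,300)),crop("top",306,198,66,50,(396,300)),crop("scene",320,172,66,83,(396,300))[:0],0]
T=[crop("top",178,200,66,50,(396,300)),crop("top",306,200,66,50,(396,300)),crop("scene",324,176,66,75,(264,300)),crop("scene",176,190,66,50,(396,300))]
row2=np.hstack([cv2.copyMakeBorder(T[2],0,0,0,132,cv2.BORDER_CONSTANT),T[3]])
cv2.imwrite("pics/m1.png",np.vstack([np.hstack(T[:2]),row2]))
E
```

```text
(no output)
```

View pics/m1.png

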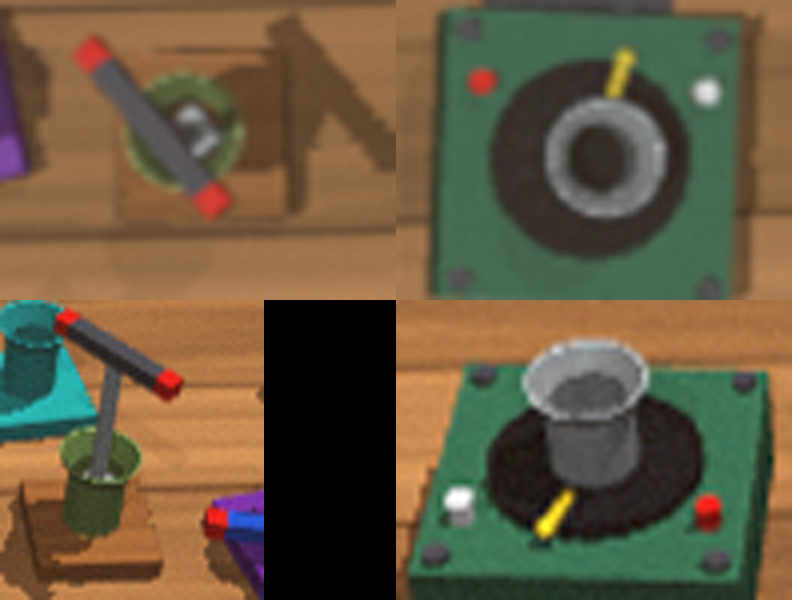

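The crops confirm the grey key with red ends, standing in the green bamboo stand. In the top crop its bar ends are at (92,54) and (211,199). In the head crop the mouth is at (606,156), the pointer tip at (627,52), the red pin at (482,81) and the white pin at (707,92).

```bash
cat > h.py <<'E'
import numpy as np,pickle,cv2
def ray(d,p):
    v=d["R"].T@np.linalg.solve(d["mtx"],[p[0],p[1],1.]);return -d["R"].T@d["t"],v
def plane(d,p,z):
    c,v=ray(d,p);return c+v*(z-c[2])/v[2]
def tri(L):
    A=np.zeros((3,3));b=np.zeros(3)
    for d,p in L:
        c,v=ray(d,p);v/=np.linalg.norm(v);P=np.eye(3)-np.outer(v,v);A+=P;b+=P@c
    return np.linalg.solve(A,b)
def un(p,o,s,t=(0,0)): return [(p[i]-t[i]+.5)/s-.5+o[i] for i in(0,1)]
E
python3 - <<'E'
from h import *
np.set_printoptions(precision=1,suppress=True)
T,S=[pickle.load(open(f"pics/{n}0.pkl","rb")) for n in("top","scene")]
a=lambda p:un(p,(178,200),6); b=lambda p:un(p,(306,200),6,(396,0))
c=lambda p:un(p,(324,176),4,(0,300)); e=lambda p:un(p,(176,190),6,(396,300))
e1=tri([(T,a((92,54))),(S,c((67,321)))]);e2=tri([(T,a((211,199))),(S,c((169,385)))])
print("bar",e1,e2,(e1+e2)/2,np.linalg.norm(e1-e2),np.degrees(np.arctan2(*(e2-e1)[1::-1])))
print("stand",plane(T,a((183,130)),82),plane(S,c((100,457)),82))
for n,z,p,q in[("mouth",115,(606,156),(586,380)),("ptr",68,(627,52),(542,530)),("red",72,(482,81),(709,500)),("wht",72,(707,92),(459,494))]:
    print(n,plane(T,b(p),z),plane(S,e(q),z))
E
```

```text
bar [581.5 165.  222.8] [525.6 191.7 119.5] [553.6 178.4 171.2] 120.38586789105145 154.4674034493941
stand [554.2 177.6  82. ] [558.9 175.8  82. ]
mouth [ 531.4 -216.7  115. ] [ 533.6 -217.   115. ]
ptr [ 584.8 -236.7   68. ] [ 583.4 -237.5   68. ]
red [ 571.5 -161.9   72. ] [ 570.1 -161.9   72. ]
wht [ 563.3 -276.    72. ] [ 562.1 -276.9   72. ]
```

```bash
python3 - <<'E'
from h import *
np.set_printoptions(precision=1,suppress=True)
T,S=[pickle.load(open(f"pics/{n}0.pkl","rb")) for n in("top","scene")]
a=lambda p:un(p,(178,200),6)
c=lambda p:un(p,(324,176),4,(0,300))
e1=tri([(T,a((92,54))),(S,c((169,385)))]);e2=tri([(T,a((211,199))),(S,c((67,321)))])
print("bar",e1,e2,(e1+e2)/2,np.linalg.norm(e1-e2),np.degrees(np.arctan2(*(e2-e1)[1::-1])))
for p in[(92,54),(211,199),(152,127)]: print(plane(T,a(p),170))
for p in[(67,321),(169,385),(118,352)]: print(plane(S,c(p),170))
E
```

```text
bar [587.9 206.2 169.8] [518.6 150.3 171.5] [553.3 178.2 170.6] 89.03183004556807 -141.1592211799009
[588.  206.3 170. ]
[518.7 151.6 170. ]
[553.1 178.7 170. ]
[516.7 149.7 170. ]
[588.2 205.9 170. ]
[552.2 178.6 170. ]
```

The key bar is at (553,178,170), along 38.5°. The stand axis is about (555,177). The head axis is about (532.5,-217). Measured from that axis, the pointer is at -21°, red at +55° and white at -63°, so the dial must turn about +76° counterclockwise.

Emit:
send_rows:
  series:
    - {"dx": 57.9,"dy": -60.3,"dz": -0.9,"az": -0.28,"hand": 0}
    - {"dx": 57.9,"dy": -60.3,"dz": -0.9,"az": -0.28,"hand": 0}
    - {"dx": 57.9,"dy": -60.3,"dz": -0.9,"az": -0.28,"hand": 0}
    - {"dx": 57.9,"dy": -60.3,"dz": -0.9,"az": -0.28,"hand": 0}
    - {"dx": 57.9,"dy": -60.3,"dz": -0.9,"az": -0.28,"hand": 0}
    - {"dx": 57.9,"dy": -60.3,"dz": -0.9,"az": -0.28,"hand": 0}
    - {"dx": 57.9,"dy": -60.3,"dz": -0.9,"az": -0.28,"hand": 0}
    - {"dx": 57.9,"dy": -60.3,"dz": -0.9,"az": -0.28,"hand": 0}
    - {"dx": 57.9,"dy": -60.3,"dz": -0.9,"az": -0.28,"hand": 0}
    - {"dx": 57.9,"dy": -60.3,"dz": -0.9,"az": -0.28,"hand": 0}

```text
invalid input at $.series[0]: expected keys ax, ay, az, dx, dy, dz, hand
```

Emit:
send_rows:
  series:
    - {"ax": 0,"ay": 0,"az": -0.28,"dx": 57.9,"dy": -60.3,"dz": -0.9,"hand": 0}
    - {"ax": 0,"ay": 0,"az": -0.28,"dx": 57.9,"dy": -60.3,"dz": -0.9,"hand": 0}
    - {"ax": 0,"ay": 0,"az": -0.28,"dx": 57.9,"dy": -60.3,"dz": -0.9,"hand": 0}
    - {"ax": 0,"ay": 0,"az": -0.28,"dx": 57.9,"dy": -60.3,"dz": -0.9,"hand": 0}
    - {"ax": 0,"ay": 0,"az": -0.28,"dx": 57.9,"dy": -60.3,"dz": -0.9,"hand": 0}
    - {"ax": 0,"ay": 0,"az": -0.28,"dx": 57.9,"dy": -60.3,"dz": -0.9,"hand": 0}
    - {"ax": 0,"ay": 0,"az": -0.28,"dx": 57.9,"dy": -60.3,"dz": -0.9,"hand": 0}
    - {"ax": 0,"ay": 0,"az": -0.28,"dx": 57.9,"dy": -60.3,"dz": -0.9,"hand": 0}
    - {"ax": 0,"ay": 0,"az": -0.28,"dx": 57.9,"dy": -60.3,"dz": -0.9,"hand": 0}
    - {"ax": 0,"ay": 0,"az": -0.28,"dx": 57.9,"dy": -60.3,"dz": -0.9,"hand": 0}

```text
clock: 1.1
eef_pos: [430.8, -133.3, 236.7]
tool_rot: [3.142, 0.0, 0.672]
force: [0.9, 0.8, 0.0]
width: 85.3
gripper_force: 0.0
```

Emit:
send_rows:
  series:
    - {"ax": 0,"ay": 0,"az": 0,"dx": 29.0,"dy": -16.8,"dz": -0.3,"hand": 0}
    - {"ax": 0,"ay": 0,"az": 0,"dx": 29.0,"dy": -16.8,"dz": -0.3,"hand": 0}
    - {"ax": 0,"ay": 0,"az": 0,"dx": 29.0,"dy": -16.8,"dz": -0.3,"hand": 0}
    - {"ax": 0,"ay": 0,"az": 0,"dx": 29.0,"dy": -16.8,"dz": -0.3,"hand": 0}
    - {"ax": 0,"ay": 0,"az": 0,"dx": 29.0,"dy": -16.8,"dz": -0.3,"hand": 0}
    - {"ax": 0,"ay": 0,"az": 0,"dx": 29.0,"dy": -16.8,"dz": -0.3,"hand": 0}
    - {"ax": 0,"ay": 0,"az": 0,"dx": 29.0,"dy": -16.8,"dz": -0.3,"hand": 0}
    - {"ax": 0,"ay": 0,"az": 0,"dx": 29.0,"dy": -16.8,"dz": -0.3,"hand": 0}
    - {"ax": 0,"ay": 0,"az": 0,"dx": 29.0,"dy": -16.8,"dz": -0.3,"hand": 0}
    - {"ax": 0,"ay": 0,"az": 0,"dx": 29.0,"dy": -16.8,"dz": -0.3,"hand": 0}

```text
clock: 2.1
eef_pos: [552.6, 175.1, 239.3]
tool_rot: [3.141, 0.002, 0.67]
force: [-0.3, 0.7, 0.6]
width: 85.5
gripper_force: 0.0
```

```bash
python3 - <<'E'
from cell import *
from h import *
d=get_image("wrist");s=read_state();print(s["eef_pos"],s["tool_rot"],s["qpos"])
def pr(X):
    p=d["mtx"]@(d["R"]@np.array(X)+d["t"]);return p[:2]/p[2]
im=cv2.resize(d["pixels"][:,:,::-1],(800,600),interpolation=cv2.INTER_CUBIC)
u=np.array([np.cos(.672),np.sin(.672),0])*51
for X in[(553.3,178.3,170),(553.3,178.3,170)+u,(553.3,178.3,170)-u,(555,177,82)]:
    q=pr(X);print(q); cv2.circle(im,tuple(int(v/.7) for v in q),3,(255,0,255),1)
cv2.imwrite("pics/w1.png",im);pickle.dump(d,open("pics/w1.pkl","wb"))
E
```

```text
[552.69446209 174.85157344 239.53599327] [3.14102877e+00 1.33559443e-03 6.69558018e-01] [-0.26403401  0.51968475 -0.13990947  1.7060768   0.0881031   0.92305097
 -1.34023187]
[273.09147118 213.75517414]
[272.76956627 138.30409317]
[273.37226311 279.56981378]
[276.18318009 182.53957235]
```

View pics/w1.png

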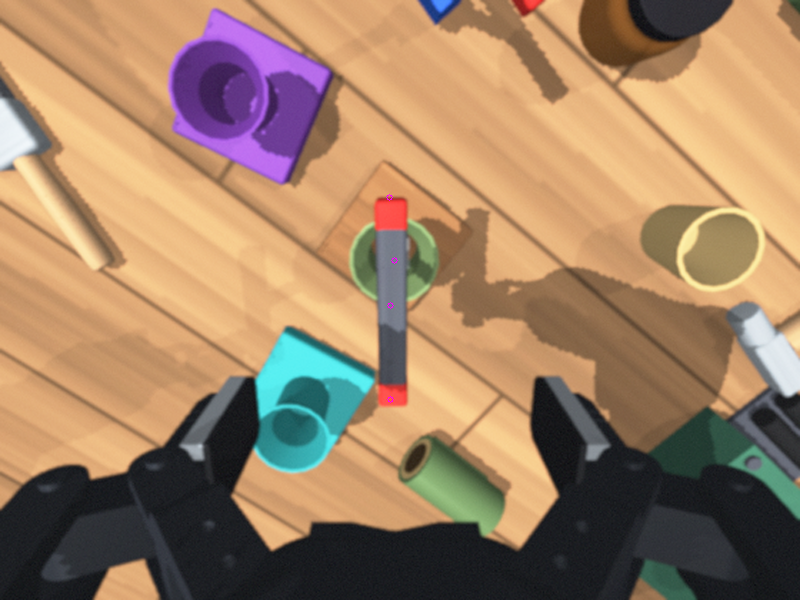

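The wrist view shows the key bar at (391,302), its ends at (390,198) and (391,400), and the stand mouth at (395,260). All lie on the predicted marks, so I descend with a small centring shift.

Emit:
send_rows:
  series:
    - {"ax": 0,"ay": 0,"az": 0,"dx": 0.25,"dy": -0.2,"dz": 2.5,"hand": 0}
    - {"ax": 0,"ay": 0,"az": 0,"dx": 0.25,"dy": -0.2,"dz": 5,"hand": 0}
    - {"ax": 0,"ay": 0,"az": 0,"dx": 0.25,"dy": -0.2,"dz": 7,"hand": 0}
    - {"ax": 0,"ay": 0,"az": 0,"dx": 0.25,"dy": -0.2,"dz": 8.2,"hand": 0}
    - {"ax": 0,"ay": 0,"az": 0,"dx": 0.25,"dy": -0.2,"dz": 8.8,"hand": 0}
    - {"ax": 0,"ay": 0,"az": 0,"dx": 0.25,"dy": -0.2,"dz": 8.8,"hand": 0}
    - {"ax": 0,"ay": 0,"az": 0,"dx": 0.25,"dy": -0.2,"dz": 8.8,"hand": 0}

```text
clock: 2.85
eef_pos: [554.3, 179.8, 152.5]
tool_rot: [3.141, -0.001, 0.671]
force: [0.3, 0.1, 0.4]
width: 85.4
gripper_force: 0.0
```

Emit:
send_rows:
  series:
    - {"ax": 0,"ay": 0,"az": 0,"dx": -0.1,"dy": 0,"dz": 0.1,"hand": 0.3}
    - {"ax": 0,"ay": 0,"az": 0,"dx": -0.1,"dy": 0,"dz": 0.1,"hand": 0.6}
    - {"ax": 0,"ay": 0,"az": 0,"dx": -0.1,"dy": 0,"dz": 0.1,"hand": 1}
    - {"ax": 0,"ay": 0,"az": 0,"dx": -0.1,"dy": 0,"dz": 0.1,"hand": 1}
    - {"ax": 0,"ay": 0,"az": 0,"dx": -0.1,"dy": 0,"dz": 0.1,"hand": 1}
    - {"ax": 0,"ay": 0,"az": 0,"dx": -0.1,"dy": 0,"dz": 0.1,"hand": 1}
    - {"ax": 0,"ay": 0,"az": 0,"dx": -0.1,"dy": 0,"dz": 0.1,"hand": 1}
    - {"ax": 0,"ay": 0,"az": 0,"dx": -0.1,"dy": 0,"dz": 0.1,"hand": 1}

```text
clock: 3.65
eef_pos: [553.3, 179.1, 151.0]
tool_rot: [3.141, -0.001, 0.672]
force: [0.4, -0.8, 3.0]
width: 13.1
gripper_force: 58.8
```

Emit:
send_rows:
  series:
    - {"ax": 0,"ay": 0,"az": 0,"dx": 0,"dy": 0,"dz": -1,"hand": 1}
    - {"ax": 0,"ay": 0,"az": 0,"dx": 0,"dy": 0,"dz": -2.5,"hand": 1}
    - {"ax": 0,"ay": 0,"az": 0,"dx": 0,"dy": 0,"dz": -4.5,"hand": 1}
    - {"ax": 0,"ay": 0,"az": 0,"dx": 0,"dy": 0,"dz": -6.5,"hand": 1}
    - {"ax": 0,"ay": 0,"az": 0,"dx": 0,"dy": 0,"dz": -8.5,"hand": 1}
    - {"ax": 0,"ay": 0,"az": 0,"dx": 0,"dy": 0,"dz": -10.5,"hand": 1}
    - {"ax": 0,"ay": 0,"az": 0,"dx": 0,"dy": 0,"dz": -12,"hand": 1}
    - {"ax": 0,"ay": 0,"az": 0,"dx": 0,"dy": 0,"dz": -13,"hand": 1}
    - {"ax": 0,"ay": 0,"az": 0,"dx": 0,"dy": 0,"dz": -13,"hand": 1}
    - {"ax": 0,"ay": 0,"az": 0,"dx": 0,"dy": 0,"dz": -13,"hand": 1}

```text
clock: 4.65
eef_pos: [552.4, 179.1, 280.1]
tool_rot: [-3.141, 0.001, 0.672]
force: [0.3, -0.5, -3.5]
width: 12.9
gripper_force: 58.9
```

Emit:
send_rows:
  series:
    - {"ax": 0,"ay": 0,"az": 0.05,"dx": -1.5,"dy": 1.7,"dz": 0,"hand": 1}
    - {"ax": 0,"ay": 0,"az": 0.12,"dx": -4.2,"dy": 4.8,"dz": 0,"hand": 1}
    - {"ax": 0,"ay": 0,"az": 0.2,"dx": -7.4,"dy": 8.4,"dz": 0,"hand": 1}
    - {"ax": 0,"ay": 0,"az": 0.28,"dx": -10.6,"dy": 12,"dz": 0,"hand": 1}
    - {"ax": 0,"ay": 0,"az": 0.36,"dx": -13.8,"dy": 15.6,"dz": 0,"hand": 1}
    - {"ax": 0,"ay": 0,"az": 0.44,"dx": -17,"dy": 19.2,"dz": 0,"hand": 1}
    - {"ax": 0,"ay": 0,"az": 0.52,"dx": -20,"dy": 22.7,"dz": 0,"hand": 1}
    - {"ax": 0,"ay": 0,"az": 0.58,"dx": -23,"dy": 26.1,"dz": 0,"hand": 1}
    - {"ax": 0,"ay": 0,"az": 0.64,"dx": -25.2,"dy": 28.6,"dz": 0,"hand": 1}
    - {"ax": 0,"ay": 0,"az": 0.672,"dx": -26.2,"dy": 29.7,"dz": 0,"hand": 1}

```text
clock: 5.65
eef_pos: [530.4, -221.6, 279.7]
tool_rot: [3.139, 0.003, -0.009]
force: [-0.2, -0.0, -3.0]
width: 13.0
gripper_force: 58.9
```

Emit:
send_rows:
  series:
    - {"ax": 0,"ay": 0,"az": 0,"dx": 0,"dy": 0,"dz": 0,"hand": 1}
    - {"ax": 0,"ay": 0,"az": 0,"dx": 0,"dy": 0,"dz": 0,"hand": 1}
    - {"ax": 0,"ay": 0,"az": 0,"dx": 0,"dy": 0,"dz": 0,"hand": 1}

```text
clock: 5.95
eef_pos: [533.1, -213.7, 280.4]
tool_rot: [-3.14, 0.0, 0.003]
force: [-0.2, 0.4, -2.9]
width: 13.1
gripper_force: 58.8
```

```bash
python3 - <<'E'
from cell import *
from h import *
s=read_state();print(s["eef_pos"],s["tool_rot"],s["qpos"])
x,y,z=s["eef_pos"]
for n,(c,r,w,h) in dict(top=(306,190,66,50),scene=(170,130,75,100)).items():
    d=get_image(n)
    pr=lambda X:(lambda p:p[:2]/p[2])(d["mtx"]@(d["R"]@np.array(X,float)+d["t"]))
    k=6
    im=cv2.resize(d["pixels"][r:r+h,c:c+w,::-1],None,fx=k,fy=k,interpolation=cv2.INTER_CUBIC)
    for X in[(532.5,-217,115),(x,y,z-131),(x,y,z+19),(x,y,z-95)]:
        q=pr(X);print(n,X,q);cv2.circle(im,tuple(int((q[i]-(c,r)[i]+.5)*k) for i in(0,1)),3,(255,0,255),1)
    cv2.imwrite(f"pics/{n}1.png",im)
a=cv2.imread("pics/top1.png");b=cv2.imread("pics/scene1.png")
o=np.zeros((600,800+46,3),np.uint8);o[:300,:396]=a;o[:600,396:846]=b;cv2.imwrite("pics/m2.png",o[:,:800])
E
```

```text
[ 533.05277184 -213.65230591  280.37012813] [-3.13968486e+00  4.28588923e-04  3.38456378e-03] [ 0.27889973  0.46795113  0.08230469  1.67252754 -0.04591283  1.00402242
 -1.19031827]
top (532.5, -217, 115) [340.66225343 225.19776166]
top (np.float64(533.0527718364186), np.float64(-213.65230591185693), np.float64(149.3701281327884)) [341.42694721 224.79586515]
top (np.float64(533.0527718364186), np.float64(-213.65230591185693), np.float64(299.3701281327884)) [351.20842257 223.56352539]
top (np.float64(533.0527718364186), np.float64(-213.65230591185693), np.float64(185.3701281327884)) [343.54524842 224.52898652]
scene (532.5, -217, 115) [207.2729558  202.66884641]
scene (np.float64(533.0527718364186), np.float64(-213.65230591185693), np.float64(149.3701281327884)) [207.34558926 193.02369099]
scene (np.float64(533.0527718364186), np.float64(-213.65230591185693), np.float64(299.3701281327884)) [201.85161847 145.79427535]
scene (np.float64(533.0527718364186), np.float64(-213.65230591185693), np.float64(185.3701281327884)) [206.11106448 182.41098736]
```

View pics/m2.png

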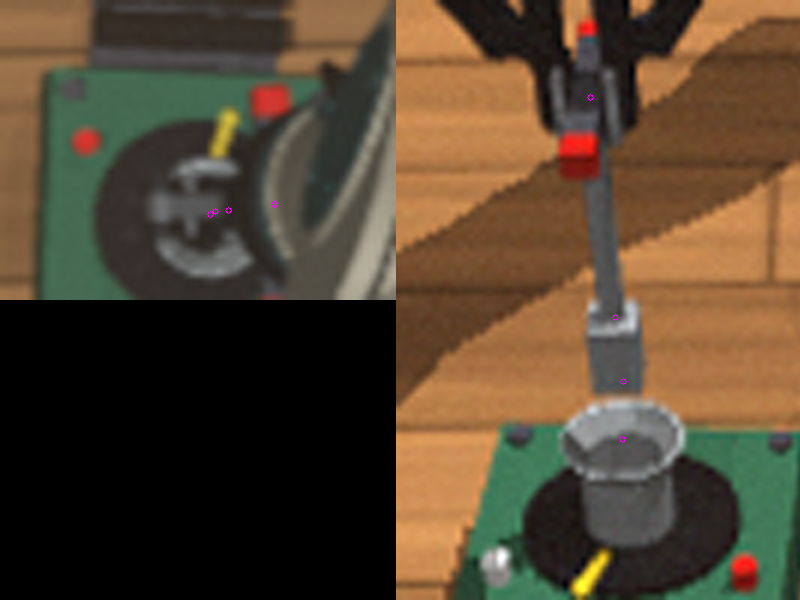

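The scene crop shows the key hanging vertical with its socket at (617,350), right above the mouth at (624,440). The arm was still settling, so I read the state again.

Emit:
send_rows:
  series:
    - {"ax": 0,"ay": 0,"az": 0,"dx": 0,"dy": 0,"dz": 1,"hand": 1}
    - {"ax": 0,"ay": 0,"az": 0,"dx": 0,"dy": 0,"dz": 1,"hand": 1}
    - {"ax": 0,"ay": 0,"az": 0,"dx": 0,"dy": 0,"dz": 1,"hand": 1}

```text
clock: 6.35
eef_pos: [532.4, -215.8, 270.1]
tool_rot: [-3.141, 0.001, 0.0]
force: [-0.1, 0.6, -3.9]
width: 13.2
gripper_force: 58.8
```

```bash
python3 - <<'E'
from cell import *
from h import *
np.set_printoptions(precision=2,suppress=True)
s=read_state();print(s["eef_pos"],s["tool_rot"],s["qd"])
d=get_image("scene");x,y,z=s["eef_pos"];print(read_state()["eef_pos"])
pr=lambda X:(lambda p:p[:2]/p[2])(d["mtx"]@(d["R"]@np.array(X,float)+d["t"]))
# socket front face at z-131..z-95 predicted corners
for X in[(x+11,y-11,z-131),(x+11,y+11,z-131),(x+11,y-11,z-95),(x+11,y+11,z-95)]:print(pr(X))
c,r,w,h,k=185,170,50,50,12
im=cv2.resize(d["pixels"][r:r+h,c:c+w,::-1],None,fx=k,fy=k,interpolation=cv2.INTER_CUBIC)
for X in[(x+11,y-11,z-131),(x+11,y+11,z-131),(x+11,y-11,z-95),(x+11,y+11,z-95),(532.5,-217,115),(558.5,-217,115),(506.5,-217,115),(532.5,-191,115),(532.5,-243,115)]:
    q=pr(X);cv2.circle(im,tuple(int((q[i]-(c,r)[i]+.5)*k) for i in(0,1)),4,(255,0,255),1)
cv2.imwrite("pics/s2.png",im)
E
```

```text
[ 532.39 -215.8   270.13] [-3.14  0.    0.  ] [ 0.   -0.01  0.   -0.01  0.    0.   -0.  ]
[ 532.67 -216.04  270.48]
[202.51 198.47]
[210.7 198.3]
[201.18 187.95]
[209.53 187.79]
```

View pics/s2.png

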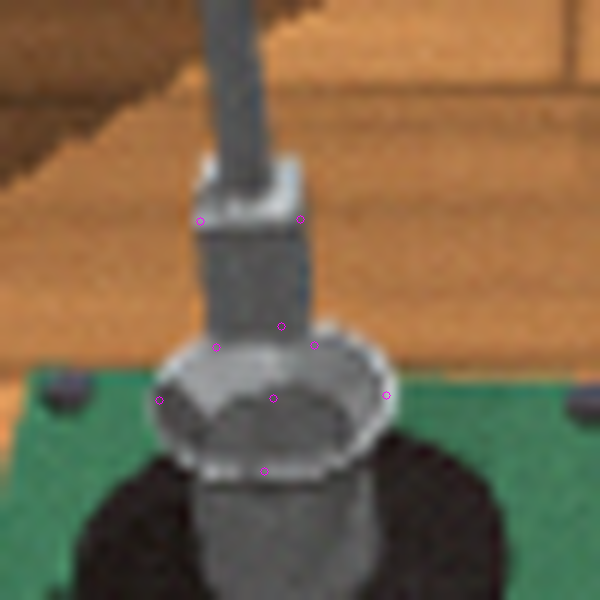

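The crop shows the socket over the mouth, within about 1 mm of the prediction. The mouth centre is seen at (276,398) against (273,398) predicted. I lower the key into the tube.

Emit:
send_rows:
  series:
    - {"ax": 0,"ay": 0,"az": 0,"dx": 0,"dy": 0.05,"dz": 1,"hand": 1}
    - {"ax": 0,"ay": 0,"az": 0,"dx": 0,"dy": 0.05,"dz": 2.2,"hand": 1}
    - {"ax": 0,"ay": 0,"az": 0,"dx": 0,"dy": 0.05,"dz": 3.4,"hand": 1}
    - {"ax": 0,"ay": 0,"az": 0,"dx": 0,"dy": 0.05,"dz": 4.6,"hand": 1}
    - {"ax": 0,"ay": 0,"az": 0,"dx": 0,"dy": 0.05,"dz": 5.8,"hand": 1}
    - {"ax": 0,"ay": 0,"az": 0,"dx": 0,"dy": 0.05,"dz": 7,"hand": 1}
    - {"ax": 0,"ay": 0,"az": 0,"dx": 0,"dy": 0.05,"dz": 8,"hand": 1}
    - {"ax": 0,"ay": 0,"az": 0,"dx": 0,"dy": 0.05,"dz": 8.7,"hand": 1}
    - {"ax": 0,"ay": 0,"az": 0,"dx": 0,"dy": 0.05,"dz": 9,"hand": 1}
    - {"ax": 0,"ay": 0,"az": 0,"dx": 0,"dy": 0.05,"dz": 9,"hand": 1}

```text
clock: 7.4
eef_pos: [532.6, -216.7, 180.4]
tool_rot: [-3.141, 0.0, -0.0]
force: [-0.2, -0.4, -3.4]
width: 12.9
gripper_force: 58.8
```

Emit:
send_rows:
  series:
    - {"ax": 0,"ay": 0,"az": 0,"dx": 0,"dy": 0,"dz": 0.5,"hand": 1}
    - {"ax": 0,"ay": 0,"az": 0,"dx": 0,"dy": 0,"dz": 1,"hand": 1}
    - {"ax": 0,"ay": 0,"az": 0,"dx": 0,"dy": 0,"dz": 1.2,"hand": 1}
    - {"ax": 0,"ay": 0,"az": 0,"dx": 0,"dy": 0,"dz": 1.4,"hand": 1}
    - {"ax": 0,"ay": 0,"az": 0,"dx": 0,"dy": 0,"dz": 1.5,"hand": 1}
    - {"ax": 0,"ay": 0,"az": 0,"dx": 0,"dy": 0,"dz": 1.6,"hand": 1}
    - {"ax": 0,"ay": 0,"az": 0,"dx": 0,"dy": 0,"dz": 1.6,"hand": 1}

```text
clock: 8.1
eef_pos: [532.9, -216.9, 165.1]
tool_rot: [3.141, -0.001, -0.0]
force: [-0.8, 0.1, -0.3]
width: 12.8
gripper_force: 59.4
```

Emit:
send_rows:
  series:
    - {"ax": 0,"ay": 0,"az": 0,"dx": 0,"dy": 0,"dz": 0.1,"hand": 1}
    - {"ax": 0,"ay": 0,"az": 0,"dx": 0,"dy": 0,"dz": 0.1,"hand": 1}
    - {"ax": 0,"ay": 0,"az": 0,"dx": 0,"dy": 0,"dz": 0.1,"hand": 1}

```text
clock: 8.4
eef_pos: [532.5, -216.4, 163.4]
tool_rot: [-3.141, 0.001, -0.0]
force: [0.2, 0.5, -3.3]
width: 12.8
gripper_force: 58.9
```

Emit:
send_rows:
  series:
    - {"ax": 0,"ay": 0,"az": 0,"dx": 0,"dy": 0,"dz": 0.1,"hand": 1}
    - {"ax": 0,"ay": 0,"az": 0,"dx": 0,"dy": 0,"dz": 0.2,"hand": 1}
    - {"ax": 0,"ay": 0,"az": 0,"dx": 0,"dy": 0,"dz": 0.2,"hand": 1}
    - {"ax": 0,"ay": 0,"az": 0,"dx": 0,"dy": 0,"dz": 0.2,"hand": 1}

```text
clock: 8.8
eef_pos: [532.5, -216.6, 161.5]
tool_rot: [-3.141, 0.0, -0.0]
force: [-0.7, 0.3, -3.5]
width: 12.7
gripper_force: 58.8
```

Emit:
send_rows:
  series:
    - {"ax": 0,"ay": 0,"az": 0,"dx": 0,"dy": 0,"dz": 0.1,"hand": 1}
    - {"ax": 0,"ay": 0,"az": 0,"dx": 0,"dy": 0,"dz": 0.2,"hand": 1}
    - {"ax": 0,"ay": 0,"az": 0,"dx": 0,"dy": 0,"dz": 0.3,"hand": 1}
    - {"ax": 0,"ay": 0,"az": 0,"dx": 0,"dy": 0,"dz": 0.4,"hand": 1}
    - {"ax": 0,"ay": 0,"az": 0,"dx": 0,"dy": 0,"dz": 0.4,"hand": 1}
    - {"ax": 0,"ay": 0,"az": 0,"dx": 0,"dy": 0,"dz": 0.4,"hand": 1}

```text
clock: 9.4
eef_pos: [532.6, -216.7, 157.6]
tool_rot: [-3.141, 0.0, -0.0]
force: [-0.6, 0.3, -3.2]
width: 12.9
gripper_force: 58.9
```

Emit:
send_rows:
  series:
    - {"ax": 0,"ay": 0,"az": 0,"dx": 0,"dy": 0,"dz": 0.2,"hand": 1}
    - {"ax": 0,"ay": 0,"az": 0,"dx": 0,"dy": 0,"dz": 0.4,"hand": 1}
    - {"ax": 0,"ay": 0,"az": 0,"dx": 0,"dy": 0,"dz": 0.6,"hand": 1}
    - {"ax": 0,"ay": 0,"az": 0,"dx": 0,"dy": 0,"dz": 0.8,"hand": 1}
    - {"ax": 0,"ay": 0,"az": 0,"dx": 0,"dy": 0,"dz": 0.9,"hand": 1}
    - {"ax": 0,"ay": 0,"az": 0,"dx": 0,"dy": 0,"dz": 0.9,"hand": 1}
    - {"ax": 0,"ay": 0,"az": 0,"dx": 0,"dy": 0,"dz": 0.9,"hand": 1}

```text
clock: 10.1
eef_pos: [532.6, -216.7, 148.5]
tool_rot: [-3.141, 0.0, -0.0]
force: [0.5, 1.5, -4.7]
width: 12.6
gripper_force: 58.7
```

The key went over the stem without turning, and its lower end is at about 17 mm. Now I turn it counterclockwise.

Emit:
send_rows:
  series:
    - {"ax": 0,"ay": 0,"az": -0.05,"dx": 0,"dy": 0,"dz": 0,"hand": 1}
    - {"ax": 0,"ay": 0,"az": -0.12,"dx": 0,"dy": 0,"dz": 0,"hand": 1}
    - {"ax": 0,"ay": 0,"az": -0.2,"dx": 0,"dy": 0,"dz": 0,"hand": 1}
    - {"ax": 0,"ay": 0,"az": -0.28,"dx": 0,"dy": 0,"dz": 0,"hand": 1}
    - {"ax": 0,"ay": 0,"az": -0.36,"dx": 0,"dy": 0,"dz": 0,"hand": 1}
    - {"ax": 0,"ay": 0,"az": -0.44,"dx": 0,"dy": 0,"dz": 0,"hand": 1}
    - {"ax": 0,"ay": 0,"az": -0.52,"dx": 0,"dy": 0,"dz": 0,"hand": 1}
    - {"ax": 0,"ay": 0,"az": -0.58,"dx": 0,"dy": 0,"dz": 0,"hand": 1}
    - {"ax": 0,"ay": 0,"az": -0.6,"dx": 0,"dy": 0,"dz": 0,"hand": 1}
    - {"ax": 0,"ay": 0,"az": -0.6,"dx": 0,"dy": 0,"dz": 0,"hand": 1}

```text
clock: 11.1
eef_pos: [532.3, -216.8, 148.5]
tool_rot: [-3.141, 0.0, 0.599]
force: [-1.0, 2.2, -4.3]
width: 12.9
gripper_force: 58.7
```

```bash
cat >> h.py <<'E'
def look():
    from cell import read_state,get_image
    s=read_state();print("pos",s["eef_pos"].round(1),"yaw",round(np.degrees(s["tool_rot"][2]),1),"F",s["force"].round(1),"M",s["torque"].round(3),"q7",s["qpos"][6].round(2))
    d=get_image("scene");im=d["pixels"]
    h=cv2.cvtColor(im,cv2.COLOR_RGB2HSV)
    for n,z,m in[("ptr",68,cv2.inRange(h,(22,140,110),(34,255,255)))]:
        r=np.argwhere(m>0)
        P=np.array([plane(d,(c,rr),z) for rr,c in r]);
        if not len(P): print("none");continue
        v=P[:,:2]-[532.5,-216.8];R=np.hypot(*v.T);ok=(R>25)&(R<70)
        print(n,ok.sum(),"maxR",R[ok].max().round(1) if ok.any() else 0,"angle",np.degrees(np.arctan2(*v[ok].mean(0)[::-1])).round(1))
    return d
E
python3 - <<'E'
import h,pickle,cell
cell_get=cell.get_image
# check detector on the first picture, then now
old=pickle.load(open("pics/scene0.pkl","rb"));cell.get_image=lambda n:old;h.look()
cell.get_image=cell_get;h.look()
E
```

```text
pos [ 532.3 -216.8  148.5] yaw 34.3 F [-1.   2.2 -4.3] M [ 0.382  0.261 -0.057] q7 -0.72
ptr 25 maxR 58.8 angle -21.3
pos [ 532.3 -216.8  148.5] yaw 34.3 F [-1.   2.2 -4.3] M [ 0.382  0.261 -0.057] q7 -0.72
ptr 23 maxR 57.8 angle 11.7
```

The pointer follows, from -21.3° to +11.7°, and red is at about 55°. I keep turning.

Emit:
send_rows:
  series:
    - {"ax": 0,"ay": 0,"az": -0.05,"dx": 0,"dy": 0,"dz": 0,"hand": 1}
    - {"ax": 0,"ay": 0,"az": -0.13,"dx": 0,"dy": 0,"dz": 0,"hand": 1}
    - {"ax": 0,"ay": 0,"az": -0.22,"dx": 0,"dy": 0,"dz": 0,"hand": 1}
    - {"ax": 0,"ay": 0,"az": -0.31,"dx": 0,"dy": 0,"dz": 0,"hand": 1}
    - {"ax": 0,"ay": 0,"az": -0.4,"dx": 0,"dy": 0,"dz": 0,"hand": 1}
    - {"ax": 0,"ay": 0,"az": -0.49,"dx": 0,"dy": 0,"dz": 0,"hand": 1}
    - {"ax": 0,"ay": 0,"az": -0.58,"dx": 0,"dy": 0,"dz": 0,"hand": 1}
    - {"ax": 0,"ay": 0,"az": -0.65,"dx": 0,"dy": 0,"dz": 0,"hand": 1}
    - {"ax": 0,"ay": 0,"az": -0.68,"dx": 0,"dy": 0,"dz": 0,"hand": 1}
    - {"ax": 0,"ay": 0,"az": -0.68,"dx": 0,"dy": 0,"dz": 0,"hand": 1}

```text
clock: 12.15
eef_pos: [532.3, -217.0, 148.5]
tool_rot: [-3.141, 0.0, 1.278]
force: [-0.9, 0.6, -5.1]
width: 12.6
gripper_force: 58.7
```

```bash
python3 - <<'E'
import h,cv2
d=h.look()
cv2.imwrite("pics/s3.png",cv2.resize(d["pixels"][185:245,170:250,::-1],None,fx=10,fy=10,interpolation=cv2.INTER_CUBIC))
E
```

```text
pos [ 532.3 -217.   148.5] yaw 73.2 F [-0.9  0.6 -5.1] M [ 0.287  0.425 -0.086] q7 -0.2
ptr 28 maxR 57.9 angle 51.9
```

View pics/s3.png

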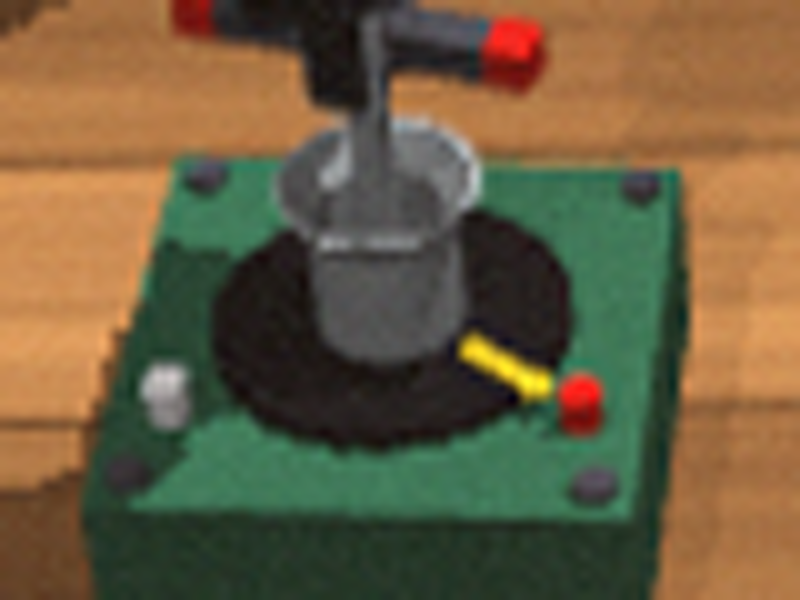

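The scene crop shows the pointer tip at (550,385), almost at the red pin at (580,400). About 3° remain.

Emit:
send_rows:
  series:
    - {"ax": 0,"ay": 0,"az": -0.03,"dx": 0,"dy": 0,"dz": 0,"hand": 1}
    - {"ax": 0,"ay": 0,"az": -0.05,"dx": 0,"dy": 0,"dz": 0,"hand": 1}
    - {"ax": 0,"ay": 0,"az": -0.05,"dx": 0,"dy": 0,"dz": 0,"hand": 1}
    - {"ax": 0,"ay": 0,"az": -0.05,"dx": 0,"dy": 0,"dz": 0,"hand": 1}

```text
clock: 12.6
eef_pos: [532.4, -216.8, 148.5]
tool_rot: [-3.141, 0.0, 1.33]
force: [-1.6, 0.3, -5.4]
width: 12.7
gripper_force: 58.5
```

```bash
python3 - <<'E'
from h import *
d=look()
h=cv2.cvtColor(d["pixels"],cv2.COLOR_RGB2HSV)
m=cv2.inRange(h,(0,180,70),(6,255,255))|cv2.inRange(h,(174,180,70),(180,255,255))
r=np.argwhere(m);r=r[(abs(r[:,1]-228)<8)&(abs(r[:,0]-225)<8)]
P=plane(d,r.mean(0)[::-1],66);v=P[:2]-[532.5,-216.8];print(len(r),r.mean(0),P,np.hypot(*v),np.degrees(np.arctan2(v[1],v[0])))
E
```

```text
pos [ 532.4 -216.8  148.5] yaw 76.2 F [-1.6  0.3 -5.4] M [ 0.207  0.592 -0.082] q7 -0.17
ptr 31 maxR 57.5 angle 55.4
20 [225.  227.5] [ 572.00718078 -162.86769083   66.        ] 66.85440378355334 53.776003803139794
```

The pointer is at 55.4° and red at about 55°. I back off slightly within the play, then pull out.

Emit:
send_rows:
  series:
    - {"ax": 0,"ay": 0,"az": 0.05,"dx": 0,"dy": 0,"dz": 0,"hand": 1}
    - {"ax": 0,"ay": 0,"az": 0.08,"dx": 0,"dy": 0,"dz": 0,"hand": 1}
    - {"ax": 0,"ay": 0,"az": 0.08,"dx": 0,"dy": 0,"dz": -0.5,"hand": 1}
    - {"ax": 0,"ay": 0,"az": 0.08,"dx": 0,"dy": 0,"dz": -1.2,"hand": 1}
    - {"ax": 0,"ay": 0,"az": 0.08,"dx": 0,"dy": 0,"dz": -2.2,"hand": 1}
    - {"ax": 0,"ay": 0,"az": 0.08,"dx": 0,"dy": 0,"dz": -3.4,"hand": 1}
    - {"ax": 0,"ay": 0,"az": 0.08,"dx": 0,"dy": 0,"dz": -5,"hand": 1}
    - {"ax": 0,"ay": 0,"az": 0.08,"dx": 0,"dy": 0,"dz": -7,"hand": 1}
    - {"ax": 0,"ay": 0,"az": 0.08,"dx": 0,"dy": 0,"dz": -9,"hand": 1}
    - {"ax": 0,"ay": 0,"az": 0.08,"dx": 0,"dy": 0,"dz": -10.5,"hand": 1}

```text
clock: 13.65
eef_pos: [534.1, -217.1, 256.7]
tool_rot: [3.137, -0.0, 1.25]
force: [0.2, -0.4, -3.0]
width: 12.8
gripper_force: 58.9
```

Emit:
send_rows:
  series:
    - {"ax": 0,"ay": 0,"az": 0,"dx": 0,"dy": 0,"dz": -1.5,"hand": 1}
    - {"ax": 0,"ay": 0,"az": 0,"dx": 0,"dy": 0,"dz": -2.8,"hand": 1}
    - {"ax": 0,"ay": 0,"az": 0,"dx": 0,"dy": 0,"dz": -2.8,"hand": 1}
    - {"ax": 0,"ay": 0,"az": 0,"dx": 0,"dy": 0,"dz": -2.8,"hand": 1}

```text
clock: 14.05
eef_pos: [532.8, -216.8, 282.1]
tool_rot: [3.141, 0.0, 1.25]
force: [-0.7, 0.5, -2.8]
width: 12.9
gripper_force: 58.9
```

```bash
python3 - <<'E'
from h import *
d=look()
cv2.imwrite("pics/s4.png",cv2.resize(d["pixels"][130:245,160:255,::-1],None,fx=5,fy=5,interpolation=cv2.INTER_CUBIC))
E
```

```text
pos [ 532.8 -216.8  282.1] yaw 71.6 F [-0.7  0.5 -2.8] M [-0.028  0.056 -0.001] q7 -0.16
ptr 31 maxR 57.5 angle 55.4
```

View pics/s4.png

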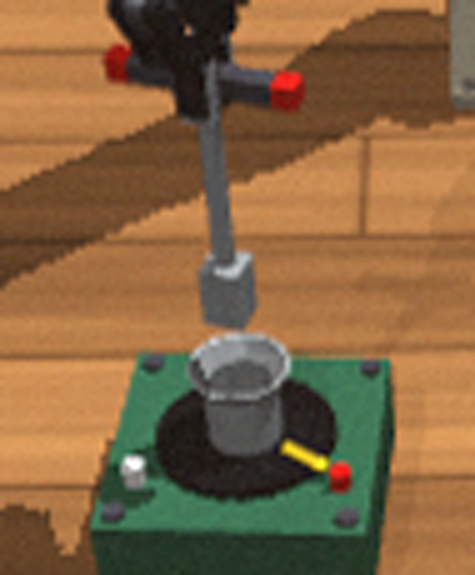

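The crop shows the key clear of the tube and the pointer tip at (325,463), beside the red pin at (340,475). I return to the stand.

Emit:
send_rows:
  series:
    - {"ax": 0,"ay": 0,"az": 0.05,"dx": 2.2,"dy": -0.6,"dz": 0,"hand": 1}
    - {"ax": 0,"ay": 0,"az": 0.11,"dx": 6.2,"dy": -1.7,"dz": 0,"hand": 1}
    - {"ax": 0,"ay": 0,"az": 0.17,"dx": 10.8,"dy": -2.9,"dz": 0,"hand": 1}
    - {"ax": 0,"ay": 0,"az": 0.24,"dx": 15.4,"dy": -4.2,"dz": 0,"hand": 1}
    - {"ax": 0,"ay": 0,"az": 0.31,"dx": 20,"dy": -5.4,"dz": 0,"hand": 1}
    - {"ax": 0,"ay": 0,"az": 0.38,"dx": 24.6,"dy": -6.7,"dz": 0,"hand": 1}
    - {"ax": 0,"ay": 0,"az": 0.45,"dx": 29.2,"dy": -7.9,"dz": 0,"hand": 1}
    - {"ax": 0,"ay": 0,"az": 0.51,"dx": 33.4,"dy": -9.1,"dz": 0,"hand": 1}
    - {"ax": 0,"ay": 0,"az": 0.56,"dx": 36.6,"dy": -10,"dz": 0,"hand": 1}
    - {"ax": 0,"ay": 0,"az": 0.578,"dx": 38.1,"dy": -10.4,"dz": 0,"hand": 1}

```text
clock: 15.1
eef_pos: [553.0, 182.7, 280.7]
tool_rot: [-3.139, -0.0, 0.676]
force: [0.4, -0.8, -3.0]
width: 13.0
gripper_force: 58.9
```

Emit:
send_rows:
  series:
    - {"ax": 0,"ay": 0,"az": 0,"dx": 0,"dy": 0,"dz": 0.5,"hand": 1}
    - {"ax": 0,"ay": 0,"az": 0,"dx": 0,"dy": 0,"dz": 1,"hand": 1}
    - {"ax": 0,"ay": 0,"az": 0,"dx": 0,"dy": 0,"dz": 2,"hand": 1}
    - {"ax": 0,"ay": 0,"az": 0,"dx": 0,"dy": 0,"dz": 3,"hand": 1}
    - {"ax": 0,"ay": 0,"az": 0,"dx": 0,"dy": 0,"dz": 4,"hand": 1}
    - {"ax": 0,"ay": 0,"az": 0,"dx": 0,"dy": 0,"dz": 4.5,"hand": 1}
    - {"ax": 0,"ay": 0,"az": 0,"dx": 0,"dy": 0,"dz": 4.5,"hand": 1}
    - {"ax": 0,"ay": 0,"az": 0,"dx": 0,"dy": 0,"dz": 4.5,"hand": 1}

```text
clock: 15.9
eef_pos: [554.4, 177.6, 236.8]
tool_rot: [3.142, -0.0, 0.672]
force: [0.1, -0.2, -2.8]
width: 12.8
gripper_force: 58.8
```

```bash
python3 - <<'E'
from h import *
from cell import *
s=read_state();print(s["eef_pos"],s["tool_rot"],s["force"]);x,y,z=s["eef_pos"]
d=get_image("scene")
pr=lambda X:(lambda p:p[:2]/p[2])(d["mtx"]@(d["R"]@np.array(X,float)+d["t"]))
c,r,w,h,k=310,170,75,75,8
im=cv2.resize(d["pixels"][r:r+h,c:c+w,::-1],None,fx=k,fy=k,interpolation=cv2.INTER_CUBIC)
for X in[(x,y,z-131),(x,y,z-95),(555,177,82),(582,177,82),(555,204,82),(528,177,82),(555,150,82)]:
    q=pr(X);cv2.circle(im,tuple(int((q[i]-(c,r)[i]+.5)*k) for i in(0,1)),4,(255,0,255),1)
cv2.imwrite("pics/s5.png",im)
E
```

```text
[554.42829799 177.57916241 236.77910463] [ 3.14154895e+00 -3.18861939e-04  6.71633123e-01] [ 0.13671427 -0.18668021 -2.83524506]
```

View pics/s5.png

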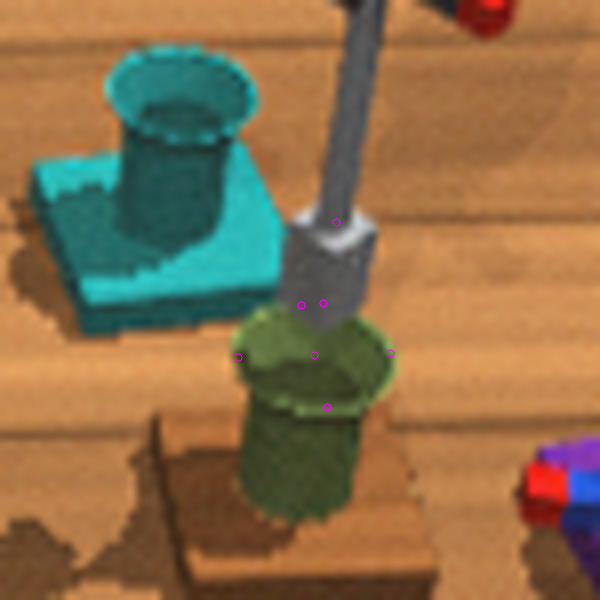

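The crop shows the socket above the green stand's mouth, with the mouth centre at (314,360) against (314,356) predicted. I lower the key.

Emit:
send_rows:
  series:
    - {"ax": 0,"ay": 0,"az": 0,"dx": 0,"dy": 0,"dz": 1,"hand": 1}
    - {"ax": 0,"ay": 0,"az": 0,"dx": 0,"dy": 0,"dz": 2.2,"hand": 1}
    - {"ax": 0,"ay": 0,"az": 0,"dx": 0,"dy": 0,"dz": 3.4,"hand": 1}
    - {"ax": 0,"ay": 0,"az": 0,"dx": 0,"dy": 0,"dz": 4.6,"hand": 1}
    - {"ax": 0,"ay": 0,"az": 0,"dx": 0,"dy": 0,"dz": 5.8,"hand": 1}
    - {"ax": 0,"ay": 0,"az": 0,"dx": 0,"dy": 0,"dz": 7,"hand": 1}
    - {"ax": 0,"ay": 0,"az": 0,"dx": 0,"dy": 0,"dz": 7.8,"hand": 1}
    - {"ax": 0,"ay": 0,"az": 0,"dx": 0,"dy": 0,"dz": 8.2,"hand": 1}
    - {"ax": 0,"ay": 0,"az": 0,"dx": 0,"dy": 0,"dz": 8.4,"hand": 1}
    - {"ax": 0,"ay": 0,"az": 0,"dx": 0,"dy": 0,"dz": 8.4,"hand": 1}

```text
clock: 16.95
eef_pos: [554.4, 177.7, 152.7]
tool_rot: [3.142, -0.0, 0.672]
force: [0.0, 0.2, -3.3]
width: 12.9
gripper_force: 58.8
```

Emit:
send_rows:
  series:
    - {"ax": 0,"ay": 0,"az": 0,"dx": 0,"dy": 0,"dz": 0.1,"hand": 1}
    - {"ax": 0,"ay": 0,"az": 0,"dx": 0,"dy": 0,"dz": 0.15,"hand": 1}
    - {"ax": 0,"ay": 0,"az": 0,"dx": 0,"dy": 0,"dz": 0.15,"hand": 1}
    - {"ax": 0,"ay": 0,"az": 0,"dx": 0,"dy": 0,"dz": 0.15,"hand": 1}

```text
clock: 17.35
eef_pos: [554.4, 177.6, 151.4]
tool_rot: [3.141, -0.0, 0.672]
force: [0.0, -0.9, -3.1]
width: 12.7
gripper_force: 58.8
```

Emit:
send_rows:
  series:
    - {"ax": 0,"ay": 0,"az": 0,"dx": 0,"dy": 0,"dz": 0.1,"hand": 1}
    - {"ax": 0,"ay": 0,"az": 0,"dx": 0,"dy": 0,"dz": 0.1,"hand": 1}
    - {"ax": 0,"ay": 0,"az": 0,"dx": 0,"dy": 0,"dz": 0.1,"hand": 1}

```text
clock: 17.65
eef_pos: [554.8, 177.7, 150.9]
tool_rot: [3.141, -0.001, 0.672]
force: [-0.8, -1.1, 4.5]
width: 12.6
gripper_force: 59.9
```

The key rests on the foot, so I release it.

Emit:
send_rows:
  series:
    - {"ax": 0,"ay": 0,"az": 0,"dx": 0,"dy": 0,"dz": 0,"hand": 0.8}
    - {"ax": 0,"ay": 0,"az": 0,"dx": 0,"dy": 0,"dz": 0,"hand": 0.7}
    - {"ax": 0,"ay": 0,"az": 0,"dx": 0,"dy": 0,"dz": 0,"hand": 0.6}
    - {"ax": 0,"ay": 0,"az": 0,"dx": 0,"dy": 0,"dz": 0,"hand": 0.4}
    - {"ax": 0,"ay": 0,"az": 0,"dx": 0,"dy": 0,"dz": 0,"hand": 0.2}
    - {"ax": 0,"ay": 0,"az": 0,"dx": 0,"dy": 0,"dz": 0,"hand": 0}
    - {"ax": 0,"ay": 0,"az": 0,"dx": 0,"dy": 0,"dz": 0,"hand": 0}
    - {"ax": 0,"ay": 0,"az": 0,"dx": 0,"dy": 0,"dz": 0,"hand": 0}

```text
clock: 18.45
eef_pos: [554.2, 177.6, 150.2]
tool_rot: [3.142, -0.0, 0.672]
force: [-0.5, -0.4, 0.8]
width: 85.6
gripper_force: 0.0
```

Emit:
send_rows:
  series:
    - {"ax": 0,"ay": 0,"az": 0,"dx": 0,"dy": 0,"dz": -1,"hand": 0}
    - {"ax": 0,"ay": 0,"az": 0,"dx": 0,"dy": 0,"dz": -3,"hand": 0}
    - {"ax": 0,"ay": 0,"az": 0,"dx": 0,"dy": 0,"dz": -5,"hand": 0}
    - {"ax": 0,"ay": 0,"az": 0,"dx": 0,"dy": 0,"dz": -8,"hand": 0}
    - {"ax": 0,"ay": 0,"az": 0,"dx": 0,"dy": 0,"dz": -11,"hand": 0}
    - {"ax": 0,"ay": 0,"az": 0,"dx": 0,"dy": 0,"dz": -13,"hand": 0}
    - {"ax": 0,"ay": 0,"az": 0,"dx": 0,"dy": 0,"dz": -13,"hand": 0}
    - {"ax": 0,"ay": 0,"az": 0,"dx": 0,"dy": 0,"dz": -13,"hand": 0}

```text
clock: 19.25
eef_pos: [554.1, 177.5, 280.6]
tool_rot: [3.141, -0.001, 0.672]
force: [-0.6, 0.3, -0.4]
width: 85.7
gripper_force: 0.0
```

```bash
python3 - <<'E'
from h import *
d=look()
cv2.imwrite("pics/s6.png",cv2.resize(d["pixels"][100:300,150:416,::-1],None,fx=3,fy=3,interpolation=cv2.INTER_CUBIC))
E
```

```text
pos [554.1 177.5 280.6] yaw 38.5 F [-0.6  0.3 -0.4] M [-0.015 -0.005 -0.003] q7 -1.39
ptr 31 maxR 57.5 angle 55.4
```

View pics/s6.png

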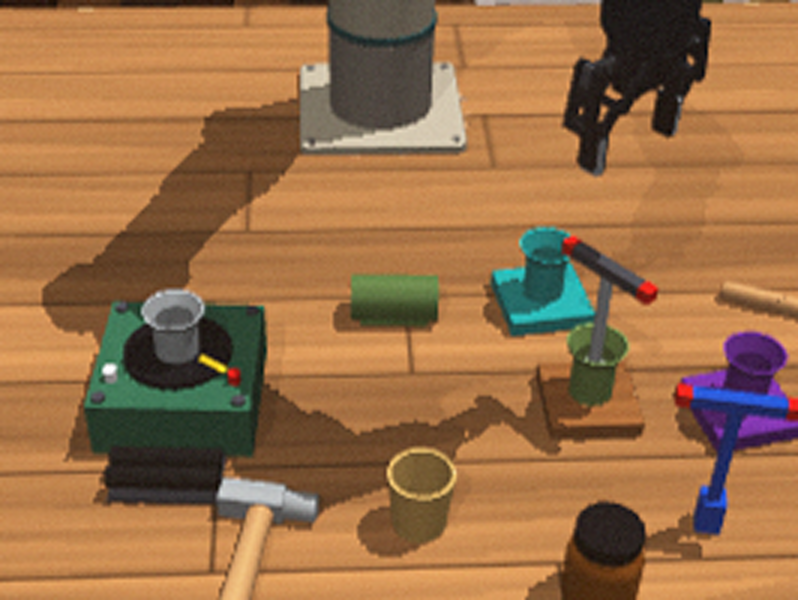

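The key stands upright in its green stand at (605,330). The pointer at (228,370) stands at the red pin at (233,376), the other things look unmoved, and the gripper is clear.

```bash
python3 -c "from cell import *;print(finish_job())"
```

```text
the job is handed in; nothing more can be done
None
```

The job is handed in: the dial went the short way (about 77°), so the pointer stands at the red marker to within about 1–2°, and the key is back upright in its stand, all in about 19 s.

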